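Vent the air outlet block and snap its dust cap on

TASK

Shut down the air outlet block: pull the slide-valve knob on its front all the way out until it snaps over, to vent the line, then push it fully home again. After that take the loose dust cap and press it straight down onto the stub on top of the block until it clicks over and sits flat on the stub's flange. Finish while holding: the fingers stay on the cap and keep pressing it down firmly (about 10 N) as the program ends; leave the valve home and do not move the label roll, carton or roll of brown tape.

Things in the scene. Friction and masses are not known exactly. Their poses are not given: they have to be found in the camera images.
- air_block: Air outlet block fixed to the table, front turned up to 0.35 rad from the robot: aluminium body 70 x 56 mm (x = -30 to 40 mm), top 44 mm above the table, on a foot plate x = -34 to 62 mm, 86 mm wide, 6 mm thick. Origin on the table under the body; x points from the knob (front) to the back, z up. A brass silencer stands 16 mm out of its +y side, a 20 mm fitting out of the back.
- stub_seat (a point): Centre of the top of the stub's flange (44 mm wide), 48 mm above the table, axes as the block's. The steel stub, 23 mm thick, rises 27 mm from here, its top 6 mm tapered to 15 mm. 4 sprung balls stand out 3 mm, 11 mm up. A cap laid on rests on them, rim 14 mm above this point; pushed down past them (about 10 N) the force drops and it clicks down, origin at this point, held there.
- valve_knob (a joint): Travel of the slide-valve knob in m: 0 = fully home (pushed in), 0.025 = fully out. It moves along the block's -x axis, out of the front. A detent draws it to the nearer end; getting over the middle takes about 6 N either way.
- knob_grip (a point): Centre of the round black knob head (moves with the knob): 26 mm in diameter, 21 mm long along the block's x, axis level, 28 mm above the table. A 10 mm rod runs from it into the block; at home the head's back is 9.5 mm clear of the block's gland, and this point 23 mm in front of the body's face. It can be pinched from above across the block's y.
- dust_cap: Loose black round snap cap with ribbed sides, 38 mm in diameter (39 over the ribs), 40 mm tall, 20 to 42 g, standing mouth down left or right of the block. Origin at the centre of its rim (underside), z up through its closed flat top. The mouth is 26 mm wide inside its lip (2 to 6 mm above the rim), the bore 29 mm deep. Its yaw does not matter.
- label_roll: Bystander: roll of pale yellow labels lying flat, 80 mm across, 50 mm tall; origin at the centre of its underside. On the other side of the block from the cap.
- carton: Bystander: small pale closed carton 60 x 110 x 46 mm, behind the block; origin at the centre of its underside.
- brown_tape: Bystander: roll of brown tape lying flat, 100 mm across, 48 mm tall, behind the block; origin at the centre of its underside.

How it is judged (in metres and radians):
On the way, in this order (a step that is already met when the one before it is completed fails the run):
1. the valve knob is pulled fully out (within 4 mm of its stop) (value of joint valve_knob above 0.021 m), for 0.1 s.
2. the valve knob is pushed fully home (within 3 mm) and the cap is not yet on (value of joint valve_knob below 0.003 m and distance between dust_cap and stub_seat above 0.01 m), for 0.1 s.
3. the cap has clicked on: its rim within 3 mm of the flange and within 3 mm of the stub's axis (z of dust_cap in the frame of stub_seat below 0.003 m and horizontal distance between dust_cap and stub_seat below 0.003 m), for 0.1 s.
At the end, for the whole second after the job is handed in: Through the last second: the cap sits on the flange (rim within 2 mm, axis within 3 mm, tilt under 0.08 rad), the fingers are still on it and it is pressed on the block with more than 4 N, and the valve knob is home within 3 mm (z of dust_cap in the frame of stub_seat below 0.002 m and horizontal distance between dust_cap and stub_seat below 0.003 m and angle between the z axis of dust_cap and the z axis of stub_seat, either way round below 0.08 rad and contact force between dust_cap and air_block above 4 N and contact force between the fingers and dust_cap above 2 N and value of joint valve_knob below 0.003 m); the arm keeps its last pose, push and grip.
It fails at once if the label roll, carton or roll of brown tape is moved more than 25 mm or tipped (distance of any of label_roll, carton, brown_tape from where it was at the start of the episode above 0.025 m or angle between any of brown_tape, carton, label_roll's own z axis and vertical above 0.5 rad).
It also fails if it takes over 51 s, if anything falls off the work surface, if the arm or the gripper's body presses on something with over 40 N, if the wrist force passes 120 N, or if a joint passes its speed limit or range.

ROBOT

A 6-joint arm with a two-finger parallel gripper is mounted at the origin on a cart in front of the work surface, level with it; the furniture and walls round the work are solid. World frame = base frame: x ahead of the robot, y to its left, z up, the work surface at z = 0. Lengths are in m, angles in degrees, forces in N, time in s.
With the tool pointing down it reaches from about 0.275 to 0.775 m from the base axis. Payload 14.6 kg.
Tool frame: the origin (TCP) lies on the centre line of the jaws, within the pads' length; the fingertips stand 17 mm ahead of it and the grasp point (between the pads) lies 2 mm behind it (bot.tip_extent is the distance from the TCP to the fingertips, in m); z points along the fingers, y is the direction in which the jaws open and shut (so a half turn about z gives the same grasp; the last joint's range is limited). The gripper opens to 85 mm and grips with 20 to 120 N. Pads are 22 mm wide; open, the fingers measure 114 mm over their backs; the gripper's body (76 mm by 85 mm) begins 54 mm behind the grasp point. The pads swing forward as they close: fully open they stand 13 mm farther back than shut.
Start: joints at [-82.752, 15.075, -2.767, 72.158, 0, 81.102], TCP at [0.146, -0.504, 0.248] pointing down, gripper open.
Joint ranges: [-151.79, 151.79], [-50.71, 97.33], [-67.44, 78.34], [-121.81, 120.89], [-77.56, 73.72], [-180, 180]. Speed limits (degrees/s): [108.29, 108.29, 147.25, 159.86, 180, 180].

INTERFACE

Orientations are given as [roll, pitch, yaw] about the fixed x, y, z axes, in that order (R = Rz(yaw) Ry(pitch) Rx(roll)).
In Python, from rig import bot gives the robot as it stands.
- The arm moves only by the shell command python3 -m creep 'ROWS' [OPENING] [FORCE]. ROWS is JSON, a list that holds one entry, the list of rows, each a list of 4 numbers: the shift along the tool's x, y, z in units of 40 mm (1.0 is 40 mm), then the turn about the tool's z in units of 6 degrees (1.0 is 6 degrees). A call has 1 to 20 rows; each row shifts and turns the commanded pose from where the row before left it, along the tool's axes as they then stand; what a row does not reach is not made up. A row lasts 1/8 s, in which the tool goes at most 62.5 mm and 10.7 degrees, less where a joint would pass 70% of its speed; a pose out of reach is approached as far as the arm can. A call is refused whole if a number of a shift passes 1 or a number of a turn 1, either way. A call with a gripper value outside its range is refused whole. OPENING is the gripper command: -1 is fully open, 1 is shut, values between are in proportion, set as the call begins (- or left out, the last holds). The fingers move at their own pace and stop on an object; FORCE is the grip in N (left out, the last holds). Time passes only in rows, so rows that do not move let the fingers close. It gives the time, the measured TCP pose, the force and the opening at its end, in the units of the state.
- bot.sense(): the state, without advancing time (a new reading comes with each control period).
- bot.read_camera(name): name is "scene" or "side" or "wrist"; returns (picture, depth): 420x560x3 uint8, red, green, blue; 420x560 float32, m along the optical axis (not along the pixel's ray), 0 where there is no reading.
- bot.get_calibration(name): a dict with "fovy" (degrees; the focal length in pixels is half the picture's height over the tangent of half this angle, whatever the lens; pixels are square), "cx", "cy" (the principal point, pixels), "k1" (the pictures are not rectified: a ray, as slopes to the right and down, at radius r is drawn at 1 + k1 r^2 times it, then the intrinsics apply), "eye" and "rotation" of the camera in the world; the wrist camera has in their place "tool_from_camera" (4x4, takes a point from camera to tool coordinates, whose origin is the TCP and whose axes are the flange's). Camera axes: x right, y up, looking along -z (the intrinsics and any distortion apply to the point x, -y, -z); pixel columns grow to the right and rows downward; lengths in m; the calibration is good to about 2 mm. A picture is of the moment at which its call begins: read the wrist's pose just before it. get_calibration takes no time and is no camera call.
- bot.finish_job(): hands the job in, once; it reports no verdict.
The state is a dict: "time_s": time; "qpos": joint angles; "qvel": joint speeds; "joint_efforts": joint torques, N m; "tool_pos": TCP position; "orientation": TCP orientation; "force": force on the tool from outside, world axes, zero at the start; "ft_torque": the same for the moment, N m; "width": finger opening in m.
Only numpy, scipy, OpenCV 4.12 (cv2) and the standard library are available. Lean on these libraries where they do the work, as an engineer would, in place of code of your own. Each camera call takes 0.05 s, during which the arm holds its last target. There are 200 camera calls.

## Working session

There is one attempt and no reset: what is moved stays moved. The work goes in short steps, Python scripts to look and compute and a shell command to move; the robot and the scene stay as the last step left them, time stands still between calls to the robot, and variables do not carry over. Pictures are saved under pics/ and viewed, about 8 in all and at most 12, crops included, and the job is handed in when it is done.

```bash
mkdir -p pics; ls; cat > h.py <<'E'
import numpy as np, cv2
from rig import bot
from scipy.spatial.transform import Rotation as R
def tool():
    s=bot.sense(); T=np.eye(4); T[:3,:3]=R.from_euler('xyz',s['orientation'],degrees=True).as_matrix(); T[:3,3]=s['tool_pos']; return T
def cam(name,T=None):
    c=bot.get_calibration(name); 
    if name=='wrist': M=T@np.array(c['tool_from_camera'])
    else:
        M=np.eye(4); M[:3,:3]=np.array(c['rotation']).reshape(3,3); M[:3,3]=c['eye']
    f=210/np.tan(np.radians(c['fovy'])/2); return c,M,f
def slopes(c,f,uv):
    K=np.array([[f,0,c['cx']],[0,f,c['cy']],[0,0,1.]])
    return cv2.undistortPoints(np.array(uv,float).reshape(-1,1,2),K,np.array([c['k1'],0,0,0,0.])).reshape(-1,2)
def ray(cm,uv):
    c,M,f=cm; s=slopes(c,f,uv); d=np.c_[s[:,0],-s[:,1],-np.ones(len(s))]
    return M[:3,3],d@M[:3,:3].T
def onplane(cm,uv,z):
    o,d=ray(cm,uv); return o+d*((z-o[2])/d[:,2])[:,None]
def cloud(cm,depth):
    v,u=np.mgrid[0:420,0:560]; o,d=ray(cm,np.c_[u.ravel(),v.ravel()])
    return (o+d*depth.reshape(-1,1)).reshape(420,560,3)
def snap(name,fn):
    T=tool(); p,d=bot.read_camera(name); cm=cam(name,T)
    cv2.imwrite(f'pics/{fn}.png',p[:,:,::-1]); np.savez(f'pics/{fn}.npz',p=p,d=d,T=T); return p,d,cm
E
python3 - <<'E'
from h import *
print(bot.sense())
a=[snap(n,n+'0')[0] for n in('scene','side','wrist')]
for n in('scene','side','wrist'): print(bot.get_calibration(n))
cv2.imwrite('pics/all0.png',cv2.resize(np.hstack(a[:2]),(800,300))[:,:,::-1])
E
```

```text
pics
{'time_s': 0.0, 'qpos': array([-8.27516305e+01,  1.50987157e+01, -2.80381692e+00,  7.21589712e+01,
       -9.25897534e-04,  8.11030499e+01]), 'qvel': array([-0.03245235, -0.01764298, -0.07219505, -0.07374664,  0.04061033,
       -0.01180458]), 'joint_efforts': array([-2.04356174e-04, -6.37622452e+01,  3.84560001e+01,  1.38619207e-02,
       -1.22937881e-04, -1.06905060e-05]), 'tool_pos': array([ 0.14595596, -0.50403047,  0.24782582]), 'orientation': array([-1.79939093e+02, -8.59727641e-03,  1.61453155e+01]), 'force': array([ 0.17653477, -0.16318661, -0.38344822]), 'ft_torque': array([ 0.05207014, -0.03890589,  0.01814281]), 'width': 0.08522367196667978}Traceback (most recent call last):
  File "<stdin>", line 3, in <module>
  File "h.py", line 24, in snap
    T=tool(); p,d=bot.read_camera(name); cm=cam(name,T)
                                            ~~~^^^^^^^^
  File "h.py", line 10, in cam
    M=np.eye(4); M[:3,:3]=np.array(c['rotation']).reshape(3,3); M[:3,3]=c['eye']
                          ~~~~~~~~~~~~~~~~~~~~~~~~~~~~~~~^^^^^
ValueError: cannot reshape array of size 3 into shape (3,3)
```

```bash
sed -i "s/np.array(c\['rotation'\]).reshape(3,3)/R.from_euler('xyz',c['rotation'],degrees=True).as_matrix()/" h.py
python3 - <<'E'
from h import *
for n in('scene','side','wrist'):
    p,d,cm=snap(n,n+'0'); print(bot.get_calibration(n)); P=cloud(cm,d); print(np.median(P[d>0].reshape(-1,3),0), (d>0).mean())
E
```

```text
{'fovy': 53.61666166537297, 'cx': 286.60480988495385, 'cy': 206.41355203804773, 'k1': 0.004773414711359389, 'eye': array([0.24971013, 0.71842734, 0.64661085]), 'rotation': array([  47.75137807,    0.34403152, -148.64846433])}
[ 6.28125618e-01  8.95044997e-02 -2.34253943e-04] 0.9959608843537415
{'fovy': 47.7984892868564, 'cx': 275.7618488048269, 'cy': 211.58160934023033, 'k1': -0.04730870365608531, 'eye': array([0.20589055, 1.05973488, 0.46519351]), 'rotation': array([  67.6825092 ,   -0.93123942, -156.13700145])}
[0.63473721 0.04963094 0.01293489] 0.9683418367346939
{'fovy': 66.09349523334451, 'cx': 281.9124135192468, 'cy': 207.4468957202154, 'k1': 0.02579415000878584, 'tool_from_camera': array([[-2.74130222e-04,  9.46383842e-01,  3.23044189e-01,
         8.28498438e-02],
       [ 9.99999935e-01,  1.84423069e-04,  3.08302068e-04,
         1.13156913e-03],
       [ 2.32195295e-04,  3.23044252e-01, -9.46383832e-01,
        -1.25011648e-01],
       [ 0.00000000e+00,  0.00000000e+00,  0.00000000e+00,
         1.00000000e+00]])}
[ 0.13037902 -0.51377974 -0.26056203] 0.9960119047619047
```

View pics/scene0.png

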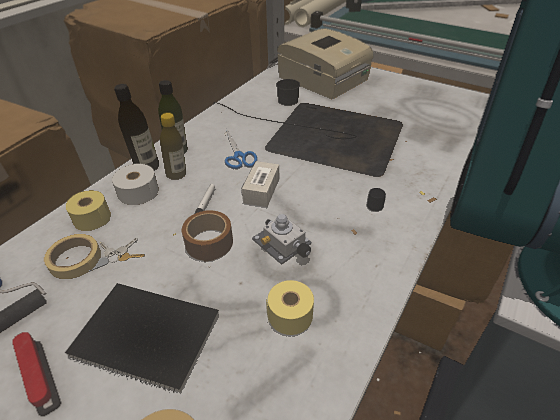

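View pics/side0.png

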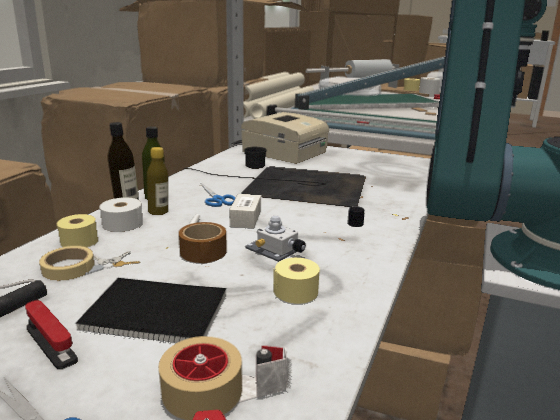

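The scene picture shows the block at (282,240), with its stub at (282,218) and knob at (304,249). The dark cap is at (376,200), the yellow label roll at (291,307), the brown tape at (208,235) and the carton at (261,183).

```bash
python3 - <<'E'
from h import *
for n,pts in (('scene',dict(stub=(282,216,.075),knob=(304,249,.028),captop=(376,192,.04),capbase=(376,210,0),roll=(290,298,.05),tape=(208,221,.048),carton=(262,176,.046))),('side',dict(stub=(275,219,.075),knob=(298,247,.028),captop=(356,210,.04)))):
    z=np.load(f'pics/{n}0.npz'); cm=cam(n); P=cloud(cm,z['d'])
    for k,(u,v,h) in pts.items(): print(n,k,onplane(cm,[(u,v)],h)[0].round(3),'depth pt',P[v,u].round(3))
    if n=='scene':
        # dark cap top points; grey block top
        for nm,c,lo,hi in(('cap',(376,200),.034,.05),('stub',(282,230),.060,.085),('body',(282,235),.040,.047)):
            w=P[c[1]-40:c[1]+40,c[0]-40:c[0]+40].reshape(-1,3); m=(w[:,2]>lo)&(w[:,2]<hi); q=w[m]; print(nm,m.sum(),q.min(0).round(3),q.max(0).round(3),np.median(q,0).round(3))
E
```

```text
scene stub [0.573 0.212 0.075] depth pt [0.573 0.212 0.075]
scene knob [0.512 0.228 0.028] depth pt [0.507 0.237 0.039]
scene captop [0.453 0.005 0.04 ] depth pt [0.453 0.003 0.038]
scene capbase [0.442 0.018 0.   ] depth pt [ 0.442  0.017 -0.001]
scene roll [0.468 0.356 0.05 ] depth pt [0.475 0.344 0.031]
scene tape [0.712 0.279 0.048] depth pt [0.728 0.264 0.027]
scene carton [0.701 0.095 0.046] depth pt [0.704 0.09  0.042]
cap 155 [ 0.433 -0.015  0.034] [0.469 0.023 0.041] [0.451 0.006 0.038]
stub 117 [0.562 0.203 0.06 ] [0.586 0.225 0.075] [0.572 0.217 0.069]
body 483 [0.512 0.182 0.04 ] [0.607 0.25  0.047] [0.558 0.223 0.043]
side stub [0.57  0.226 0.075] depth pt [0.572 0.219 0.072]
side knob [0.511 0.238 0.028] depth pt [0.51  0.243 0.031]
side captop [0.449 0.015 0.04 ] depth pt [0.451 0.01  0.038]
```

```bash
python3 - <<'E'
from h import *
d=(np.array([.52,.17])-[.146,-.504])/25/.04; print(d)
for i in range(25):
    a=np.radians(16.1+6*i); print([round(float(d[0]*np.cos(a)+d[1]*np.sin(a)),2),round(float(d[0]*np.sin(a)-d[1]*np.cos(a)),2),0,-1],end=',')
E
```

```text
[0.374 0.674]
[0.55, -0.54, 0, -1],[0.6, -0.48, 0, -1],[0.65, -0.42, 0, -1],[0.69, -0.35, 0, -1],[0.72, -0.27, 0, -1],[0.74, -0.2, 0, -1],[0.76, -0.12, 0, -1],[0.77, -0.04, 0, -1],[0.77, 0.04, 0, -1],[0.76, 0.12, 0, -1],[0.74, 0.2, 0, -1],[0.72, 0.28, 0, -1],[0.69, 0.35, 0, -1],[0.65, 0.42, 0, -1],[0.6, 0.49, 0, -1],[0.54, 0.55, 0, -1],[0.48, 0.6, 0, -1],[0.42, 0.65, 0, -1],[0.35, 0.69, 0, -1],[0.27, 0.72, 0, -1],[0.2, 0.74, 0, -1],[0.12, 0.76, 0, -1],[0.04, 0.77, 0, -1],[-0.04, 0.77, 0, -1],[-0.12, 0.76, 0, -1],
```

```bash
python3 -m creep '[[[0.55,-0.54,0,-1],[0.6,-0.48,0,-1],[0.65,-0.42,0,-1],[0.69,-0.35,0,-1],[0.72,-0.27,0,-1],[0.74,-0.2,0,-1],[0.76,-0.12,0,-1],[0.77,-0.04,0,-1],[0.77,0.04,0,-1],[0.76,0.12,0,-1],[0.74,0.2,0,-1],[0.72,0.28,0,-1],[0.69,0.35,0,-1]]]' -1
python3 -m creep '[[[0.65,0.42,0,-1],[0.6,0.49,0,-1],[0.54,0.55,0,-1],[0.48,0.6,0,-1],[0.42,0.65,0,-1],[0.35,0.69,0,-1],[0.27,0.72,0,-1],[0.2,0.74,0,-1],[0.12,0.76,0,-1],[0.04,0.77,0,-1],[-0.04,0.77,0,-1],[-0.12,0.76,0,-1],[0,0,0,0],[0,0,0,0]]]'
python3 - <<'E'
from h import *
snap('wrist','w1'); print(bot.sense()['qpos'].round(1))
E
```

```text
time_s: 1.82
tool_pos: [0.3404, -0.1529, 0.2483]
orientation: [180.0, 0.0, 94.3]
force: [0.1, -0.4, -0.5]
width: 0.0851
time_s: 3.58
tool_pos: [0.5191, 0.1697, 0.2481]
orientation: [-180.0, -0.0, 166.1]
force: [0.3, 0.4, -0.3]
width: 0.0853
[ 9.5 17.2  0.2 73.1 -0.  23.4]
```

View pics/w1.png

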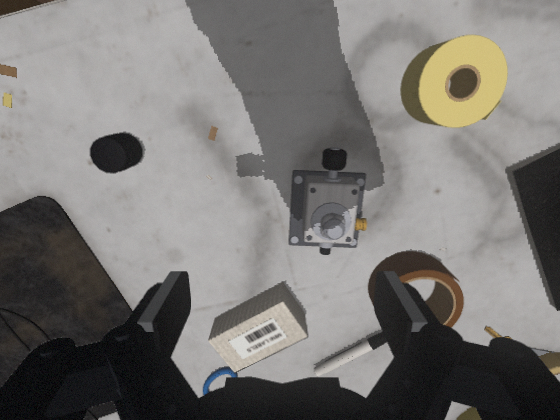

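The wrist view shows the block at (330,210), its knob at (334,160), the stub at (333,225) and the silencer at (362,225). The cap is at (115,153).

```bash
python3 - <<'E'
from h import *
z=np.load('pics/w1.npz'); cm=cam('wrist',z['T']); P=cloud(cm,z['d'])
def sel(box,lo,hi):
    u0,v0,u1,v1=box; w=P[v0:v1,u0:u1].reshape(-1,3); return w[(w[:,2]>lo)&(w[:,2]<hi)]
def rect(q): 
    r=cv2.minAreaRect((q[:,:2]*1000).astype(np.float32)); return [np.round(x,1) for x in r]
circ=lambda q:[np.round(x,1) for x in cv2.minEnclosingCircle((q[:,:2]*1000).astype(np.float32))]
print('z table',np.median(P[240:260,200:260,2]))
print('foot',rect(sel((275,165,375,255),.003,.009)))
print('body',rect(sel((275,165,375,255),.041,.046)), rect(sel((275,165,375,255),.012,.046)))
q=sel((275,165,375,255),.071,.08);print('stub top',circ(q),np.median(q,0).round(4),len(q))
q=sel((275,165,375,255),.046,.051);print('flange',circ(q),len(q))
q=sel((310,140,360,176),.022,.06);print('knob',rect(q),q[:,2].max(),len(q))
q=sel((80,120,160,185),.036,.046);print('cap top',circ(q),np.median(q,0).round(4),len(q))
e=cv2.Canny(cv2.cvtColor(z['p'],cv2.COLOR_RGB2GRAY),40,120)
c=cv2.resize(z['p'][130:270,270:400],None,fx=5,fy=5,interpolation=cv2.INTER_CUBIC)
cv2.imwrite('pics/w1c.png',cv2.resize(c,(557,600))[:,:,::-1])
E
```

```text
z table -0.00048758149718461374
foot [array([576.5, 208.6]), array([87., 96.]), np.float64(73.6)]
body [array([567.7, 211. ]), array([56.9, 69.9]), np.float64(73.6)] [array([567.3, 210.9]), array([104.4,  75.5]), np.float64(4.2)]
stub top [array([574.1, 208.5]), np.float64(10.0)] [0.573  0.2084 0.0741] 266
flange [array([569.3, 210. ]), np.float64(36.2)] 641
knob [array([515.1, 226.8]), array([26.8, 29.4]), np.float64(74.5)] 0.042794718130430676 561
cap top [array([450.7,   0.9]), np.float64(19.2)] [0.4505 0.0018 0.0393] 1061
```

View pics/w1c.png

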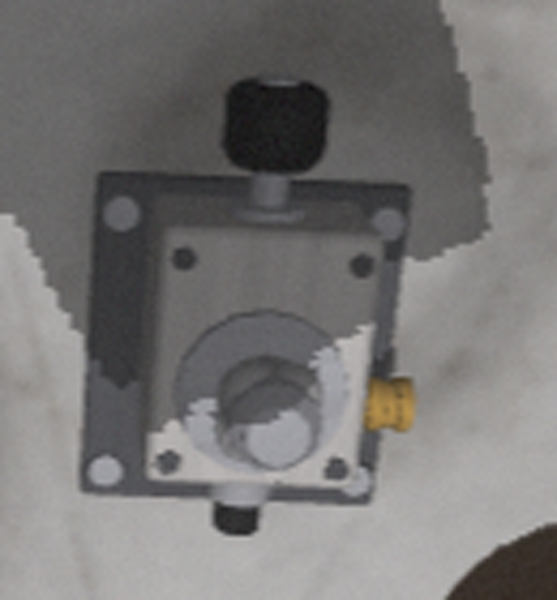

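```bash
python3 -m creep '[[[0,0,0,0.42],[0.29,0.66,0.6,0],[0.28,0.67,0.8,0],[0,0,0.9,0],[0,0,0.9,0],[0,0,0.9,0],[0,0,0.7,0],[0,0,0.5,0],[0,0,0.23,0],[0,0,0,0]]]' -1
python3 -m creep '[[[0,0,0,0],[0,0,0,0],[0,0,0,0],[0,0,0,0],[0,0,0,0],[0,0,0,0],[0,0,0,0]]]' 1 40
```

```text
time_s: 4.88
tool_pos: [0.5124, 0.2269, 0.0272]
orientation: [-180.0, -0.0, 163.6]
force: [0.2, 0.0, 0.3]
width: 0.0853
time_s: 5.75
tool_pos: [0.513, 0.2283, 0.0277]
orientation: [179.9, 0.0, 163.7]
force: [-0.1, 6.3, 4.0]
width: 0.0241
```

```bash
python3 -m creep '[[[0.15,0,0,0],[0.15,0,0,0],[0.15,0,0,0],[0.15,0,0,0],[0.08,0,0,0],[0,0,0,0],[0,0,0,0]]]' 1 60
python3 - <<'E'
from h import *
z=np.load('pics/w1.npz')
p,d,cm=snap('wrist','w2'); s,_,_=snap('scene','s2')
cv2.imwrite('pics/c2.png',np.hstack([cv2.resize(p[60:320,180:480],(400,347)),cv2.resize(s[190:290,230:345],(399,347))])[:,:,::-1])
E
```

```text
time_s: 6.62
tool_pos: [0.4889, 0.2355, 0.0278]
orientation: [179.9, 0.3, 163.6]
force: [10.9, 1.0, -3.0]
width: 0.0234
```

View pics/c2.png

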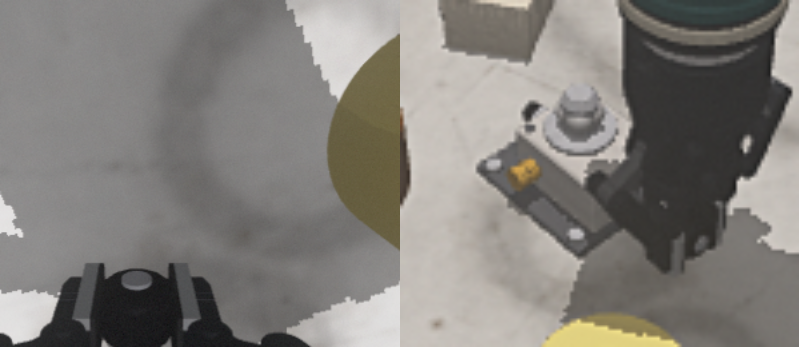

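```bash
python3 -m creep '[[[0.08,0,0,0],[0,0,0,0],[0,0,0,0]]]'
python3 - <<'E'
from h import *
p,d,cm=snap('side','sd3'); cv2.imwrite('pics/sd3c.png',cv2.resize(p[195:285,230:330],None,fx=5,fy=5)[:,:,::-1])
E
```

```text
time_s: 7.1
tool_pos: [0.4887, 0.2356, 0.028]
orientation: [179.9, 0.6, 163.5]
force: [28.3, -6.4, -15.6]
width: 0.0237
```

View pics/sd3c.png

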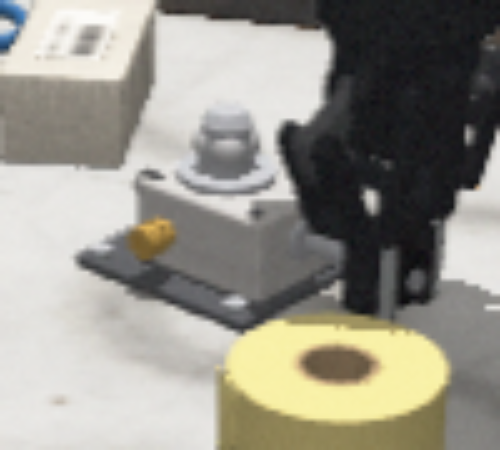

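The force rose to 28 N without further motion after 25.4 mm of travel, so the knob is at its stop. Next I push it home.

```bash
python3 -m creep '[[[-0.16,0,0,0],[-0.16,0,0,0],[-0.16,0,0,0],[-0.16,0,0,0],[-0.16,0,0,0],[-0.03,0,0,0],[0,0,0,0],[0,0,0,0]]]'

```

```text
time_s: 8.15
tool_pos: [0.5132, 0.2282, 0.0276]
orientation: [179.8, -0.2, 163.7]
force: [-13.7, 13.9, 17.4]
width: 0.0233
```

```bash
python3 -m creep '[[[0.05,0,0,0],[0,0,0,0],[0,0,0,0],[0,0,0,0],[0,0,0,0],[0,0,0.0,0]]]' -1
python3 -m creep '[[[0,0,-0.5,0],[0,0,-0.9,0],[0,0,-0.9,0],[0,0,-0.9,0],[0,-0.9,-0.9,0],[0,-0.9,-0.9,0],[0,-0.9,-0.5,0],[0,-0.9,0,0],[0,-0.9,0,0],[0,0,0,0],[0,0,0,0]]]'
python3 - <<'E'
from h import *
p,d,cm=snap('wrist','w4'); P=cloud(cm,d); T=tool(); print(T[:3,3])
w=P.reshape(-1,3)
circ=lambda q:[np.round(x,1) for x in cv2.minEnclosingCircle((q[:,:2]*1000).astype(np.float32))]
def near(x,y,r,lo,hi): return w[(np.hypot(w[:,0]-x,w[:,1]-y)<r)&(w[:,2]>lo)&(w[:,2]<hi)]
q=near(.4507,.001,.035,.036,.046); print('cap',circ(q),np.median(q,0),len(q))
ax=np.array([.959,-.282]);q=near(.5,.23,.04,.02,.06)
a=(q[:,:2]-[.563,.2124])@ax; print('knob x front',np.percentile(a,[0,1,5,50,100]),len(q))
q=near(.574,.2085,.03,.071,.08); print('stub',len(q) and (circ(q),np.median(q,0)))
E
```

```text
time_s: 8.9
tool_pos: [0.5134, 0.2271, 0.0271]
orientation: [-180.0, 0.0, 163.6]
force: [-0.4, -0.3, 0.9]
width: 0.0853
time_s: 10.28
tool_pos: [0.4627, 0.0547, 0.2471]
orientation: [180.0, 0.0, 163.6]
force: [0.8, -0.1, -0.1]
width: 0.0858
[0.46278317 0.05492716 0.24707638]
cap [array([450.7,  -0. ]), np.float64(18.9)] [0.44984941 0.00081885 0.03933644] 941
knob x front [-0.06455487 -0.06425095 -0.06270938 -0.04713013 -0.02550858] 943
stub ([array([573.5, 208.6]), np.float64(10.1)], array([0.57278444, 0.2079829 , 0.07400943]))
```

```bash
python3 -m creep '[[[-0.05,-0.7,0.6,0],[-0.045,-0.69,0.8,0],[0,0,0.9,0],[0,0,0.9,0],[0,0,0.9,0],[0,0,0.8,0],[0,0,0.5,0],[0,0,0.23,0],[0,0,0,0]]]' -1
python3 -m creep '[[[0,0,0,0],[0,0,0,0],[0,0,0,0],[0,0,0,0],[0,0,0,0],[0,0,0,0]]]' 1 60
```

```text
time_s: 11.45
tool_pos: [0.4506, 0.0004, 0.0217]
orientation: [-180.0, -0.0, 163.7]
force: [-0.3, -0.3, 0.7]
width: 0.0852
time_s: 12.2
tool_pos: [0.4509, -0.0001, 0.0226]
orientation: [180.0, 0.1, 163.6]
force: [-2.8, 0.9, 11.3]
width: 0.0368
```

```bash
python3 -m creep '[[[0,0,-0.4,0],[0,0,-0.8,0],[0,0,-0.9,0],[0,0,-0.9,0],[-0.2,0.8,0,0],[-0.22,0.8,0,0],[-0.22,0.9,0,0],[-0.22,0.9,0,0],[-0.22,0.9,0,0],[-0.22,0.9,0,0],[-0.18,0.66,0,0],[0,0,0,0],[0,0,0,0],[0,0,0,0]]]'
python3 - <<'E'
from h import *
print(tool()[:3,3])
p,d,cm=snap('wrist','w5'); s,ds,_=snap('side','sd5')
cv2.imwrite('pics/c5.png',np.hstack([cv2.resize(p[200:420,150:410],(440,372)),cv2.resize(s[145:265,220:330],(341,372))])[:,:,::-1])
for n,dd in(('scene',None),('side',ds)):
    cm=cam(n)
    if dd is None: pp,dd,_=snap('scene','s5')
    w=cloud(cm,dd).reshape(-1,3); q=w[(np.hypot(w[:,0]-.574,w[:,1]-.208)<.03)&(w[:,2]>.05)]
    print(n,len(q),np.histogram(q[:,2],10))
E
```

```text
time_s: 13.95
tool_pos: [0.5731, 0.2074, 0.1421]
orientation: [-180.0, -0.0, 163.6]
force: [-0.0, -0.8, 0.2]
width: 0.0366
[0.57306339 0.20744771 0.14209613]
scene 1515 (array([153,  71, 474, 358, 327,   0,  10,  11, 110,   1]), array([0.05088874, 0.09004632, 0.12920391, 0.16836149, 0.20751907,
       0.24667665, 0.28583423, 0.32499182, 0.3641494 , 0.40330698,
       0.44246456]))
side 1426 (array([148,  84, 373, 320, 341,   2,  26,  63,  28,  41]), array([0.05002186, 0.08999636, 0.12997085, 0.16994535, 0.20991984,
       0.24989434, 0.28986884, 0.32984333, 0.36981783, 0.40979232,
       0.44976682]))
```

View pics/c5.png

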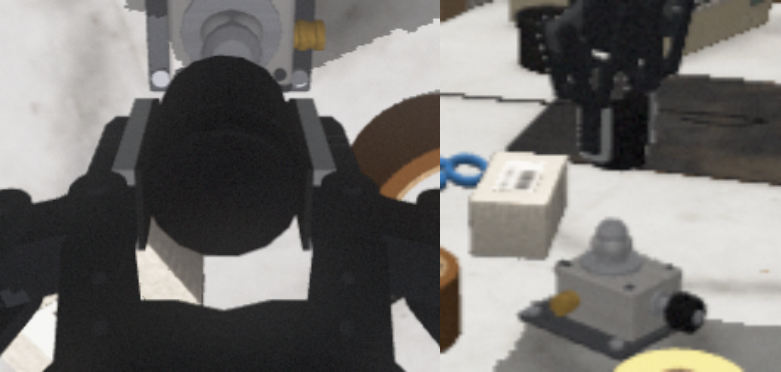

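The cap hangs upright between the pads, with its top at about (283,312) in the wrist image. The knob sits home against the gland. Next I measure the cap's offset from the tool.

```bash
python3 - <<'E'
from h import *
z=np.load('pics/w5.npz'); cm=cam('wrist',z['T']); P=cloud(cm,z['d']); q=P[230:352,236:330].reshape(-1,3)
t=z['T']; l=(q-t[:3,3])@t[:3,:3]
m=(l[:,2]<-.012)&(l[:,2]>-.026)&(abs(l[:,1])<.0185); k=l[m]
print(len(k),np.median(k,0),[np.round(x,4) for x in cv2.minEnclosingCircle((k[:,:2]*1000).astype(np.float32))])
print(np.histogram(l[:,2],np.arange(-.03,.03,.004)))
A=np.c_[k[:,:2],np.ones(len(k))]; print('top plane tilt',np.linalg.lstsq(A,k[:,2],rcond=None)[0])
c=np.median(l[m],0); e=np.array([.5738,.2085,0])-t[:3,3]; print('to stub in tool axes',(e@t[:3,:3]).round(4))
E
```

```text
6144 [ 0.00302456 -0.00080222 -0.01661235] [array([0.4166, 0.4343]), np.float64(20.5623)]
(array([   0,    0,   86, 5913,  514,  574,  430,  391,  376,  357,  326,
        241,  181,   68]), array([-0.03 , -0.026, -0.022, -0.018, -0.014, -0.01 , -0.006, -0.002,
        0.002,  0.006,  0.01 ,  0.014,  0.018,  0.022,  0.026]))
top plane tilt [ 0.03334946  0.00299539 -0.01653495]
to stub in tool axes [-0.0004  0.0012  0.1421]
```

```bash
python3 -m creep '[[[-0.02,0.02,0.4,0],[0,0,0.4,0],[0,0,0.3,0],[0,0,0.2,0],[0,0,0.1,0],[0,0,0,0],[0,0,0,0]]]' 1 80
```

```text
time_s: 14.98
tool_pos: [0.5746, 0.2088, 0.0862]
orientation: [180.0, 0.0, 163.6]
force: [0.1, 0.6, -0.3]
width: 0.0364
```

```bash
python3 -m creep '[[[0,0,0.08,0],[0,0,0.08,0],[0,0,0.08,0],[0,0,0.08,0],[0,0,0,0]]]' 1 80; python3 -m creep '[[[0,0,0.05,0],[0,0,0,0],[0,0,0,0]]]'
```

```text
time_s: 15.6
tool_pos: [0.5746, 0.2093, 0.0724]
orientation: [179.9, -0.0, 163.6]
force: [5.2, 6.1, -10.3]
width: 0.0359
time_s: 15.98
tool_pos: [0.5744, 0.2088, 0.071]
orientation: [-180.0, -0.0, 163.6]
force: [2.0, 2.6, -3.6]
width: 0.0362
```

```bash
python3 -m creep '[[[0,0,0.04,0],[0,0,0,0],[0,0,0,0]]]'; python3 -m creep '[[[0,0,0.03,0],[0,0,0,0],[0,0,0,0]]]'
```

```text
time_s: 16.35
tool_pos: [0.5745, 0.2087, 0.0707]
orientation: [180.0, 0.1, 163.6]
force: [-4.8, 1.2, 15.3]
width: 0.0362
time_s: 16.73
tool_pos: [0.5745, 0.2087, 0.0706]
orientation: [180.0, 0.1, 163.6]
force: [-9.1, -1.4, 31.8]
width: 0.0369
```

```bash
python3 -m creep '[[[0,0,-0.03,0],[0,0,0,0],[0,0,0,0],[0,0,0,0]]]'; python3 - <<'E'
from h import *
a=bot.sense()['force']; s,_,_=snap('side','sd6'); p,d,cm=snap('wrist','w6'); s2,_,_=snap('scene','s6')
cv2.imwrite('pics/c6.png',np.hstack([cv2.resize(s[185:285,230:330],(400,400)),cv2.resize(s2[185:285,235:335],(400,400))])[:,:,::-1])
T=tool(); P=cloud(cm,d); q=P[230:345,240:326].reshape(-1,3); l=(q-T[:3,3])@T[:3,:3]; m=(l[:,2]<-.0148)&(l[:,2]>-.022)&(np.hypot(l[:,0],l[:,1])<.017)
print('cap top z',np.median(q[m],0),'plane',np.linalg.lstsq(np.c_[l[m][:,:2],np.ones(m.sum())],l[m][:,2],rcond=None)[0],a,bot.sense()['force'])
E
```

```text
time_s: 17.23
tool_pos: [0.5745, 0.2087, 0.0707]
orientation: [180.0, 0.1, 163.6]
force: [-4.9, -0.4, 15.9]
width: 0.0365
cap top z [0.57297489 0.20922392 0.08739315] plane [-0.00276996  0.00384893 -0.01668851] [-4.86727517 -0.39768909 15.92716318] [-4.60948153 -0.67898753 16.32798458]
```

View pics/c6.png

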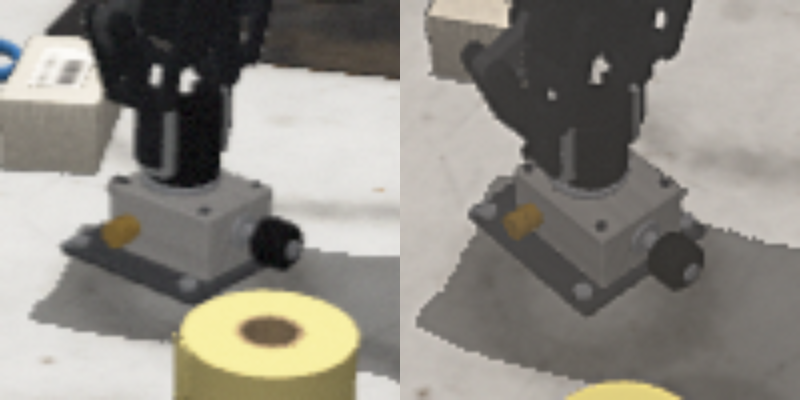

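The cap sits flat on the flange with its top at 87.4 mm (88 expected), and the knob is home. I'll ease the push to roughly 10 N and hand in.

```bash
python3 -m creep '[[[0,0,-0.008,0],[0,0,0,0],[0,0,0,0],[0,0,0,0]]]'; python3 -c "
from rig import bot
f=bot.sense()['force'];print(f)
if f[2]>7: print(bot.finish_job())"
```

```text
time_s: 17.88
tool_pos: [0.5744, 0.2087, 0.0707]
orientation: [180.0, 0.0, 163.6]
force: [-3.3, 0.7, 11.7]
width: 0.0367
[-3.30850429  0.74744504 11.68779656]
the job is handed in; nothing more can be done
None
```

The job is done and handed in at 17.9 s, though `finish_job` gave no verdict.

- **Valve:** I pulled the knob about 25 mm out to its stop, where the force rose to 28 N with no further motion. I then pushed it home. After release its front measured 64.3 mm ahead of the block's origin, against 63.5 mm expected at home, and the last pictures show it home.
- **Cap:** I pressed it onto the stub and felt it snap over the balls: the pull reversed to -10 N, then hit a hard stop. Its top measured 87.4 mm above the table (88 expected) and its tilt was under 0.01 rad.
- **Final hold:** The fingers are still gripping the cap with an 80 N grip setting and pressing it down with about 11.7 N.
- **Bystanders:** I kept clear of the label roll, carton and brown tape and saw no sign of contact, but I did not re-measure their positions at the end.

No check failed or disagreed by more than about 1 mm. One brief moment was above the 10 N target: while seating the cap, the force reached 32 N before I eased it off.

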